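Purge the air tank through its silencer

ROBOT

A 6-joint arm with a two-finger parallel gripper is mounted at the origin on a cart in front of the work surface, level with it; the furniture and walls round the work are solid. World frame = base frame: x ahead of the robot, y to its left, z up, the work surface at z = 0. Lengths are in mm, angles in rad, forces in N, time in s.
With the tool pointing down it reaches from about 150 to 775 mm from the base axis. Payload 6.1 kg.
Tool frame: the origin (TCP) lies on the centre line of the jaws, within the pads' length; the fingertips stand 19 mm ahead of it and the grasp point (between the pads) is the TCP; z points along the fingers, y is the line along which they close (so a half turn about z gives the same grasp; the last joint's range is limited). The gripper opens to 85 mm and grips with 20 to 120 N. Pads are 22 mm wide; open, the fingers measure 114 mm over their backs; the gripper's body (76 mm by 85 mm) begins 54 mm behind the grasp point. The pads swing forward as they close: fully open they stand 13 mm farther back than shut.
Start: joints at [-1.254, 0.126, -0.04, 1.405, 0, 1.571], TCP at [163.545, -498.86, 250.295] pointing down, gripper open.
Joint ranges: [-2.72, 2.72], [-0.95, 1.95], [-1.27, 1.35], [-1.78, 2.02], [-1.46, 1.47], [-3.14, 3.14]. Speed limits (rad/s): [2.39, 2.39, 3.01, 3.14, 3.14, 3.14].

INTERFACE

Orientations are given as [roll, pitch, yaw] about the fixed x, y, z axes, in that order (R = Rz(yaw) Ry(pitch) Rx(roll)).
In Python, from bench import r, camera, camera_model gives the robot as it stands.
- The arm moves only by the shell command python3 -m inch 'ROWS' [FORCE]. ROWS is JSON, a list of rows, each a list of 7 numbers: the turn, a rotation vector about the world's x, y, z in rad, then the shift along the world's x, y, z in m, then the opening, from 0 (shut) to 1 (fully open). A call has 1 to 10 rows; each row is the pose to reach, as a shift and turn from the pose commanded when the call began; what a row does not reach only later rows make up. A row lasts 1/8 s, in which the tool goes at most 62.5 mm and 10.7 degrees, less where a joint would pass 70% of its speed; a pose out of reach is approached as far as the arm can. A call with a gripper value outside its range is refused whole. The fingers move at their own pace and stop on an object; FORCE is the grip in N (left out, the last holds). Time passes only in rows, so rows that repeat a pose let the fingers close. It gives the time, the measured TCP pose, the force, the opening and the grip force at its end, in the units of the state.
- r.get_state(): the state, without advancing time (a new reading comes with each control period).
- camera(name): name is "scene" or "top" or "wrist"; returns the picture (400x640x3 uint8, red, green, blue); there is no depth.
- camera_model(name): a dict with "mtx" (3x3 intrinsics, pixels), "position" and "orientation" of the camera in the world; the wrist camera has in their place "tool_from_camera" (4x4, takes a point from camera to tool coordinates, whose origin is the TCP and whose axes are the flange's). Camera axes: x right, y up, looking along -z (the intrinsics and any distortion apply to the point x, -y, -z); pixel columns grow to the right and rows downward; lengths in mm; the calibration is good to about 2 mm. A picture is of the moment at which its call begins: read the wrist's pose just before it. camera_model takes no time and is no camera call.
- r.close_job(): hands the job in; it is judged then, once.
The state is a dict: "clock": time; "qpos": joint angles; "joint_velocities": joint speeds; "effort": joint torques, N m; "tcp_pos": TCP position; "ee_rot": TCP orientation; "ft_force": force on the tool from outside, world axes, zero at the start; "ft_torque": the same for the moment, N m; "finger_gap": opening from 0.0 (shut) to 1.0 (fully open); "finger_force": force on a finger pad.
Only numpy, scipy, OpenCV 4.12 (cv2) and the standard library are available. Lean on these libraries where they do the work, as an engineer would, in place of code of your own. Each camera call takes 0.05 s, during which the arm holds its last target. There are 200 camera calls.

TASK

Before the air sander is coupled up, the small blue air tank has to be blown clear through its silencer. Push the ribbed grey silencer, open end down, fully home over the brass spigot until its rim sits on the spigot's collar, and only when it is on press the red purge lever down past its first two clicks to the third (full flow) and hold it there: it springs shut if released, so the job finishes with the fingers still holding the lever down at the third click. Do not disturb the other things on the bench.

Things in the scene. Friction and masses are not known exactly. Their poses are not given: they have to be found in the camera images.
- silencer: ribbed grey sleeve with a brass band near the top, outer diameter 37 mm, height 78 mm, 90 g, standing upright on the bench; closed at the top, open at the bottom with a round bore 26 mm in diameter and 70 mm deep. Origin: centre of its open lower rim; z up along its axis. Rigid; may be gripped across its diameter.
- air_unit: blue air tank (92 mm diameter, lying along y at x = +100 mm, top 116 mm high, handle 155 mm) behind an aluminium manifold block (56 x 236 mm, top 64 mm high) on a base plate; fixed. Origin: on the bench under the block's middle; x points from the block to the tank, y along the block. The spigot is at x 0, y +85 mm; the lever's hinge at x -12, y -85 mm; the lever points to -x.
- spigot_seat (a point): centre of the top face of the spigot's brass collar (46 mm diameter), 70 mm above the bench; the silencer's rim rests here when home. The upright spigot rises 42 mm from it: 23 mm diameter, the last 10 mm tapering to 15 mm. Three sprung balls stand 2.5 mm out of its side, 17 mm above the collar: they drag on the bore, so it stops 21 mm high and then needs a push of 5 to 10 N.
- lever_pivot (a point): point on the lever's horizontal hinge axis (parallel to the unit's y), 108 mm above the bench, midway across the lever. A grey index plate on the spigot side of the lever, reaching 60 mm out from the hinge, carries two white dots and a red one: the lever's centre line passes them in the first, second and third position.
- lever_pad (a point): centre of the top face of the red ribbed thumb pad at the lever's end (46 mm along the lever, 42 mm wide, 12 mm thick); 113 mm from the hinge axis along the lever and 6 mm above the lever's centre line. Moves with the lever: at rest it is about 160 mm above the bench, in the third position about 67 to 80 mm.
- purge_lever (a joint): lever angle, rad. At 0 (rest) it points 0.42 rad above level, to the unit's -x; grows as the pad goes down; solid stop at 0.84. A sprung roller clicks over three lobes at 0.13, 0.40 and 0.67 into positions at 0.27 (first), 0.53 (second) and 0.72 to 0.84 (third). A spring returns it to 0 from anywhere. At the pad, passing the lobes takes about 6, 8 and 11 N; holding the third about 8 N.
- palm_sander: dusty grey air palm sander, 92 x 145 x 100 mm, standing on its sole; leave it alone. Origin under its middle.
- sanding_block: cork sanding block wrapped in brown paper, 66 x 110 x 31 mm; leave it alone. Origin under its middle.
- tape_measure: black tape measure standing on edge, 36 x 72 x 62 mm; leave it alone. Origin under its middle.
- panel_strip: flat wooden offcut, 40 x 150 x 20 mm; leave it alone. Origin under its middle.
Not all that is in view belongs to the job. Leave any purple look-alike of the silencer alone.

How it is judged:
By the outcome, as a careful person would: the job done as asked, in the order asked, and still so for the second after the job is handed in, while the arm keeps its last pose, push and grip.
It also fails if it takes over 61 s, if anything falls off the work surface, if the arm or the gripper's body presses on something with over 40 N, if the wrist force passes 120 N, or if a joint passes its speed limit or range.

## Working session

There is one attempt and no reset: what is moved stays moved. The work goes in short steps, Python scripts to look and compute and a shell command to move; the robot and the scene stay as the last step left them, time stands still between calls to the robot, and variables do not carry over. Pictures are saved under pics/ and viewed, at most 13 in all, crops included, and the job is handed in when it is done.

```bash
ls; mkdir -p pics; python3 - <<'E'
from bench import r,camera,camera_model
import cv2
for n in("scene","top"):
    cv2.imwrite(f"pics/{n}0.png",camera(n)[:,:,::-1]); m=camera_model(n); print(n,m)
print(camera_model("wrist")); print(r.get_state())
E
```

```text
pics
scene {'mtx': array([[387.09808951,   0.        , 313.30664632],
       [  0.        , 387.09808951, 205.94440947],
       [  0.        ,   0.        ,   1.        ]]), 'position': array([-225.31931918,  849.62105537,  797.49693354]), 'orientation': array([ 1.05045544,  0.02415016, -2.39595153])}
top {'mtx': array([[388.74286178,   0.        , 319.2671972 ],
       [  0.        , 388.74286178, 197.49692075],
       [  0.        ,   0.        ,   1.        ]]), 'position': array([ 502.23827078,  -39.17148265, 1535.66919499]), 'orientation': array([ 0.03324366,  0.00305987, -1.57392619])}
{'mtx': array([[315.68901754,   0.        , 321.48624296],
       [  0.        , 315.68901754, 198.02596332],
       [  0.        ,   0.        ,   1.        ]]), 'tool_from_camera': array([[ 9.52726875e-05,  9.54392267e-01,  2.98555509e-01,
         7.63396261e+01],
       [ 9.99999969e-01, -2.20610278e-05, -2.48589652e-04,
         7.87847079e-02],
       [-2.30665600e-04,  2.98555524e-01, -9.54392239e-01,
        -1.23526792e+02],
       [ 0.00000000e+00,  0.00000000e+00,  0.00000000e+00,
         1.00000000e+00]])}
{'clock': 0.1, 'qpos': array([-1.25401990e+00,  1.26355245e-01, -4.05134513e-02,  1.40541104e+00,
       -1.90723947e-05,  1.57079857e+00]), 'joint_velocities': array([-2.67993039e-04, -9.87944843e-05,  2.51047410e-03, -8.08264614e-04,
       -8.52917854e-04,  1.29539711e-03]), 'effort': array([-1.46173974e-03, -4.36903882e+01,  3.53607094e+01,  1.36485026e-02,
       -3.31662659e-05,  2.64366982e-06]), 'tcp_pos': array([ 163.42750745, -498.55174955,  249.5847216 ]), 'ee_rot': array([-3.14010925e+00,  1.90757021e-05,  3.16774215e-01]), 'ft_force': array([ 0.16965548, -0.42829755,  0.44407057]), 'ft_torque': array([-0.06539063,  0.05027017, -0.00930676]), 'finger_force': 0.0, 'finger_gap': 0.9982440874659613}
```

View pics/scene0.png

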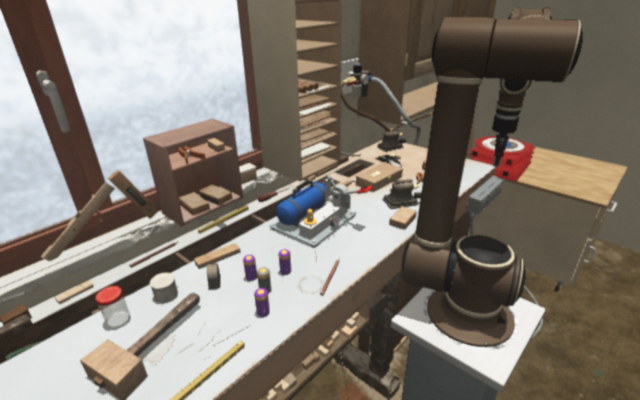

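View pics/top0.png

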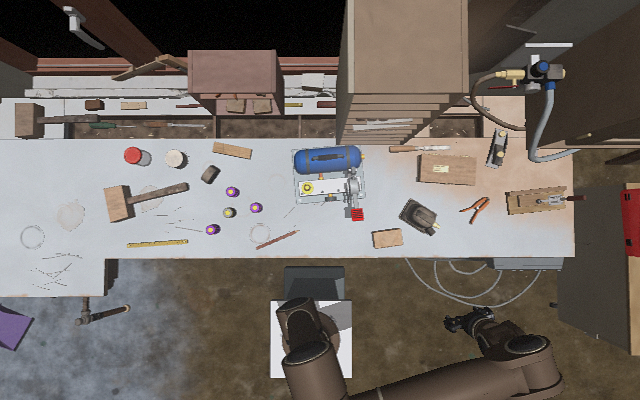

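The scene view shows the grey silencer at (264,280) among three purple look-alikes, the spigot at (310,215) and the red pad at (365,190). The top view shows the silencer at (229,212), the spigot at (307,187), the pad at (357,214) and the tank at (328,160).

```bash
cat > h.py <<'E'
import numpy as np,cv2
from scipy.spatial.transform import Rotation as R
from bench import r,camera,camera_model
def cam(n,st=None):
    m=camera_model(n)
    if n!="wrist": return m["mtx"],R.from_euler("xyz",m["orientation"]).as_matrix(),m["position"]
    T=m["tool_from_camera"];Rt=R.from_euler("xyz",st["ee_rot"]).as_matrix()
    return m["mtx"],Rt@T[:3,:3],Rt@T[:3,3]+st["tcp_pos"]
def ray(c,u,v):
    K,Rm,p=c; d=np.array([(u-K[0,2])/K[0,0],-(v-K[1,2])/K[1,1],-1.]); return p,Rm@d
def onz(c,u,v,z):
    p,d=ray(c,u,v); return p+d*(z-p[2])/d[2]
def proj(c,X):
    K,Rm,p=c; q=Rm.T@(np.array(X)-p); return K[0,2]-K[0,0]*q[0]/q[2],K[1,2]+K[1,1]*q[1]/q[2]
def two(c1,a,c2,b):
    p,d=ray(c1,*a);q,e=ray(c2,*b);s=np.linalg.lstsq(np.c_[d,-e],q-p,rcond=None)[0]
    A=p+d*s[0];B=q+e*s[1];return (A+B)/2,np.linalg.norm(A-B)
E
python3 - <<'E'
from h import *
t=cv2.imread("pics/top0.png");s=cv2.imread("pics/scene0.png");ct=cam("top");cs=cam("scene")
def blobs(im,lo,hi,box,mn=8):
    m=cv2.inRange(cv2.cvtColor(im,cv2.COLOR_BGR2HSV),np.array(lo),np.array(hi));k=np.zeros_like(m);x0,y0,x1,y1=box;k[y0:y1,x0:x1]=m[y0:y1,x0:x1]
    n,_,st,ce=cv2.connectedComponentsWithStats(k);return [(ce[i].round(1),st[i][:5].tolist()) for i in range(1,n) if st[i][4]>=mn]
for nm,lo,hi in(("red",(0,170,100),(6,255,255)),("brass",(18,120,80),(32,255,255)),("blue",(100,150,40),(118,255,255))):
    print(nm,"top",blobs(t,lo,hi,(190,140,380,240)),"\n  scene",blobs(s,lo,hi,(230,160,390,320)))
for g in((229,212),(229,213)): print("sil",onz(ct,*g,78))
print("spig",onz(ct,307,187,112),"pad",onz(ct,357,214,160), two(ct,(357,214),cs,(365,189)),two(ct,(229,212),cs,(264,269)))
a=cv2.resize(t[140:240,190:390],None,fx=4,fy=4,interpolation=2)
b=cv2.resize(s[165:315,235:400],None,fx=4,fy=4,interpolation=2)[:,:660]
cv2.imwrite("pics/ta.png",a);cv2.imwrite("pics/sa.png",b[:600])
E
```

```text
red top [(array([356. , 210.1]), [351, 209, 11, 4, 24]), (array([356.2, 217.3]), [352, 213, 11, 8, 45])] 
  scene [(array([365.7, 188.8]), [358, 186, 14, 6, 42])]
brass top [(array([320.6, 177.8]), [319, 177, 4, 3, 8]), (array([306.8, 187.9]), [302, 183, 11, 11, 74]), (array([230.2, 191.3]), [229, 190, 4, 4, 12]), (array([330., 195.]), [329, 194, 3, 3, 9]), (array([254.1, 207.4]), [253, 206, 3, 4, 11]), (array([226.7, 212.5]), [225, 211, 4, 4, 14]), (array([209.7, 229.5]), [208, 228, 4, 4, 14])] 
  scene [(array([238.3, 211. ]), [230, 207, 17, 10, 43]), (array([309.7, 211.2]), [308, 209, 5, 7, 22]), (array([309.8, 221.1]), [305, 218, 11, 7, 53]), (array([262.6, 270.1]), [261, 269, 4, 3, 11]), (array([260.5, 291.2]), [259, 290, 4, 3, 10])]
blue top [(array([312.6, 155.8]), [309, 149, 12, 16, 78]), (array([300.3, 157.8]), [296, 150, 9, 17, 126])] 
  scene [(array([320.7, 185. ]), [316, 183, 9, 6, 20]), (array([307.8, 196.8]), [294, 186, 28, 24, 395]), (array([287.1, 208.4]), [278, 201, 20, 15, 223])]
sil [497.40869351 303.79149556  78.        ]
sil [493.66171413 303.77428424  78.        ]
spig [588.26577485   9.91117521 112.        ] pad [ 489.20422343 -168.29655334  160.        ] (array([ 487.67714386, -169.72409381,  156.81780204]), np.float64(3.742079239427406)) (array([497.77074186, 304.2428441 ,  77.7358647 ]), np.float64(1.049673581009048))
```

View pics/ta.png

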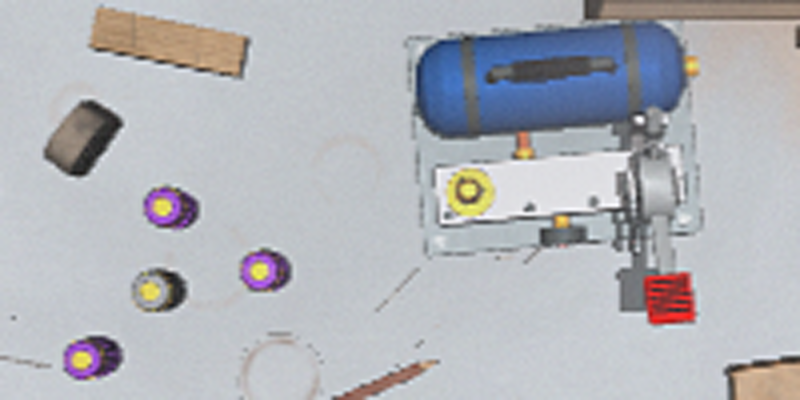

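View pics/sa.png

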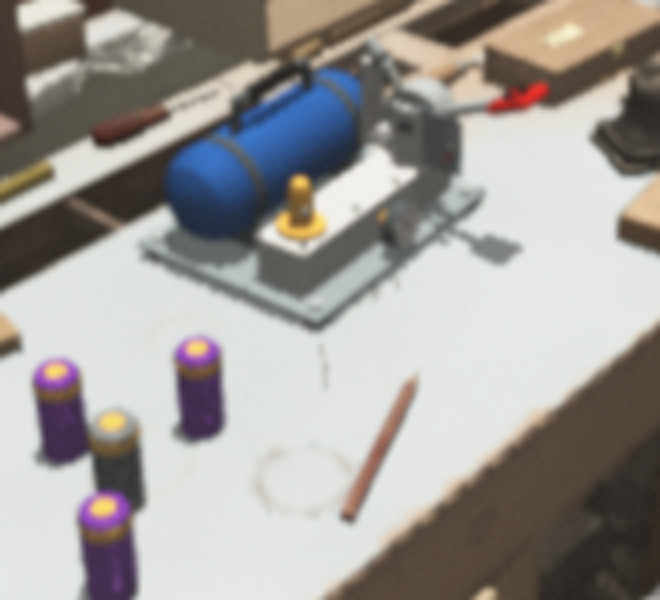

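The top crop shows the silencer's top dot at about (227,212.5) full-frame, with purple look-alikes up, right and lower left of it. The spigot and the slightly turned unit are clear. The scene crop confirms the heights. I'll go to the spigot first for a wrist look, with yaw at -45°, which closes along the free diagonal at the silencer.

```bash
python3 -m inch '[[0,0,-1.1,0.425,0.509,0,1],[0,0,-1.1,0.425,0.509,0,1],[0,0,-1.1,0.425,0.509,0,1],[0,0,-1.1,0.425,0.509,0,1],[0,0,-1.1,0.425,0.509,0,1],[0,0,-1.1,0.425,0.509,0,1],[0,0,-1.1,0.425,0.509,0,1],[0,0,-1.1,0.425,0.509,0,1],[0,0,-1.1,0.425,0.509,0,1],[0,0,-1.1,0.425,0.509,0,1]]'; python3 -m inch '[[0,0,0,0.025,0.03,0,1],[0,0,0,0.025,0.03,0,1],[0,0,0,0.025,0.03,0,1]]'
python3 - <<'E'
from h import *
s=r.get_state();im=camera("wrist")[:,:,::-1].copy();cv2.imwrite("pics/w1.png",im);np.save("w1.npy",[s["tcp_pos"],s["ee_rot"]])
c=cam("wrist",s);print(s["tcp_pos"],s["ee_rot"],s["joint_velocities"].round(3))
print("sil",two(cam("top"),(226.7,212.5),cam("scene"),(262.6,270.1)))
print("exp spig px",proj(c,(588,8,112)))
E
```

```text
clock: 1.35
tcp_pos: [347.4, -278.7, 250.3]
ee_rot: [-3.093, 0.002, -0.705]
ft_force: [-0.4, 0.7, 0.7]
finger_gap: 0.999
finger_force: 0.0
clock: 1.72
tcp_pos: [359.0, -265.6, 250.3]
ee_rot: [-3.076, 0.002, -0.677]
ft_force: [-0.0, -0.7, 0.2]
finger_gap: 0.996
finger_force: 0.0
[ 358.97184254 -265.60010831  250.31762635] [-3.07596873e+00  2.14468384e-03 -6.76635719e-01] [-0.005 -0.    -0.    -0.002 -0.001 -0.   ]
sil (array([495.56474143, 312.00847908,  79.65695469]), np.float64(0.014038738754523442))
exp spig px (np.float64(-53.30541925467571), np.float64(177.22087457535198))
```

View pics/w1.png

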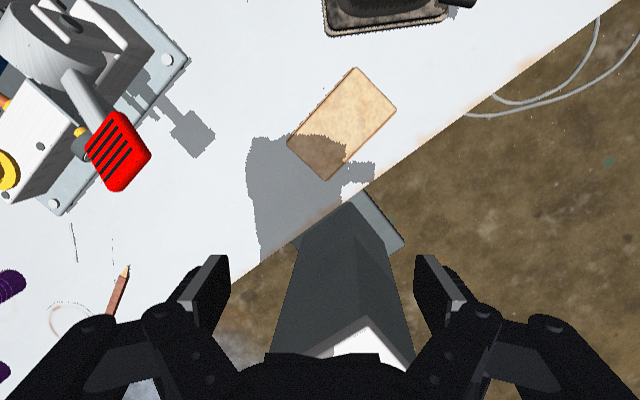

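The wrist view shows the lever pad at (118,150), the spigot collar at the left edge (5,170) and the sanding block at (340,125). The arm fell short of the target, so I'll check the joints.

```bash
python3 -m inch '[[0,0,0,0.06,0.07,0,1],[0,0,0,0.06,0.07,0,1],[0,0,0,0.06,0.07,0,1],[0,0,0,0.06,0.07,0,1]]'; python3 -c "
from h import *
s=r.get_state();print(s['qpos'].round(3),s['ee_rot'])"
```

```text
clock: 2.28
tcp_pos: [388.9, -238.2, 250.2]
ee_rot: [-3.037, 0.004, -0.612]
ft_force: [0.3, 0.7, 0.3]
finger_gap: 1.005
finger_force: 0.0
[-6.130e-01 -3.000e-03 -1.810e-01  1.397e+00  1.050e-01  3.141e+00] [-3.03665277  0.0036122  -0.61224222]
```

j6 hit its limit (yaw = j1 − j6 + π), so I need yaw +135° instead of −45°, which is the same grasp. I'll turn the other way and level the tool.

```bash
cat >> h.py <<'E'
def turn(st,yaw,roll=np.pi):
    return (R.from_euler("xyz",[roll,0,yaw])*R.from_euler("xyz",st["ee_rot"]).inv()).as_rotvec().round(3)
E
python3 -c "
from h import *
print(turn(r.get_state(),.9))"
```

```text
[-0.114 -0.021  1.511]
```

```bash
python3 -m inch '[[-0.114,-0.021,1.511,0.2,0.246,0,1],[-0.114,-0.021,1.511,0.2,0.246,0,1],[-0.114,-0.021,1.511,0.2,0.246,0,1],[-0.114,-0.021,1.511,0.2,0.246,0,1],[-0.114,-0.021,1.511,0.2,0.246,0,1],[-0.114,-0.021,1.511,0.2,0.246,0,1],[-0.114,-0.021,1.511,0.2,0.246,0,1],[-0.114,-0.021,1.511,0.2,0.246,0,1],[-0.114,-0.021,1.511,0.2,0.246,0,1]]'; python3 -m inch '[[0,0,1.456,0,0,0,1],[0,0,1.456,0,0,0,1],[0,0,1.456,0,0,0,1],[0,0,1.456,0,0,0,1],[0,0,1.456,0,0,0,1],[0,0,1.456,0,0,0,1],[0,0,1.456,0,0,0,1],[0,0,1.456,0,0,0,1],[0,0,1.456,0,0,0,1]]'
python3 - <<'E'
from h import *
s=r.get_state();im=camera("wrist")[:,:,::-1].copy();cv2.imwrite("pics/w2.png",im)
c=cam("wrist",s);print(s["tcp_pos"],s["ee_rot"],s["qpos"].round(2))
print("exp spig px",proj(c,(588,8,112)),proj(c,(588,8,70)))
h=cv2.cvtColor(im,cv2.COLOR_BGR2HSV);m=cv2.inRange(h,np.array((18,120,70)),np.array((34,255,255)))
n,_,st,ce=cv2.connectedComponentsWithStats(m)
for i in range(1,n):
    if st[i][4]>60: print(ce[i],st[i])
np.save("w2.npy",[s["tcp_pos"],s["ee_rot"]])
E
```

```text
clock: 3.4
tcp_pos: [589.0, 7.7, 250.3]
ee_rot: [-3.141, -0.0, 0.899]
ft_force: [0.1, -0.2, -0.9]
finger_gap: 0.999
finger_force: 0.0
clock: 4.53
tcp_pos: [589.0, 7.5, 250.4]
ee_rot: [-3.141, -0.001, 2.352]
ft_force: [0.4, 0.0, 0.3]
finger_gap: 1.0
finger_force: 0.0
[588.99616231   7.47521402 250.39185918] [-3.14128195e+00 -6.54329078e-04  2.35169114e+00] [0.01 0.25 0.11 1.43 0.   0.8 ]
exp spig px (np.float64(321.1605326990279), np.float64(190.55554264212623)) (np.float64(321.24265120695765), np.float64(178.89900907856767))
[322.47124917 175.87970919] [ 300  154   46   45 1513]
[250.19847328 209.67938931] [243 203  15  15 131]
[574.56820412 271.38714426] [ 503  212  137  111 2038]
[315.42424242 228.31313131] [309 221  13  15  99]
```

View pics/w2.png

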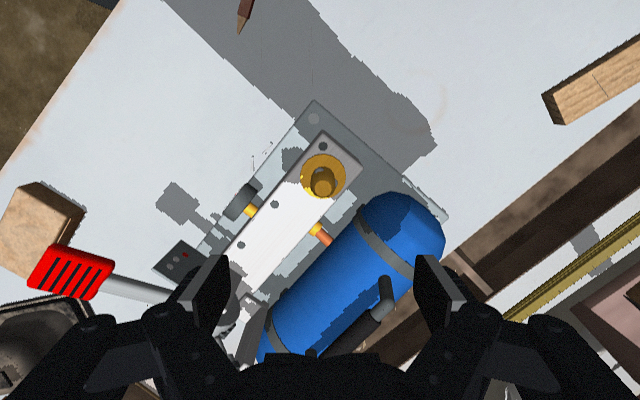

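The wrist view shows the collar as a circle centred at about (322.5,176), the pad at (70,272), the index plate at (180,262) and the block running diagonally. Now I'll compute positions.

```bash
python3 - <<'E'
from h import *
p,o=np.load("w2.npy");c=cam("wrist",dict(tcp_pos=p,ee_rot=o));im=cv2.imread("pics/w2.png");h=cv2.cvtColor(im,cv2.COLOR_BGR2HSV)
m=cv2.inRange(h,np.array((18,120,70)),np.array((34,255,255)))[140:210,290:360]
ct=max(cv2.findContours(m,0,1)[0],key=cv2.contourArea)+[290,140];hl=cv2.convexHull(ct);e=cv2.fitEllipse(hl);print(e)
P=onz(c,*e[0],70);print("collar",P,"diam",np.linalg.norm(onz(c,e[0][0]+e[1][0]/2,e[0][1],70)-P)*2)
mr=cv2.inRange(h,np.array((0,170,90)),np.array((6,255,255)));q=max(cv2.findContours(cv2.morphologyEx(mr,3,np.ones((7,7))),0,1)[0],key=cv2.contourArea);rc=cv2.minAreaRect(q);b=cv2.boxPoints(rc)
print(rc,"pad",onz(c,*rc[0],160));print(np.array([onz(c,*x,160) for x in b]).round(0))
t=cv2.imread("pics/top0.png");ht=cam("top");mw=cv2.inRange(cv2.cvtColor(t,cv2.COLOR_BGR2HSV),np.array((100,150,40)),np.array((118,255,255)))
E
```

```text
((322.37255859375, 175.9426727294922), (44.38938903808594, 45.42675018310547), 92.28580474853516)
collar [586.68079227  10.91597383  70.        ] diam 43.80794665726279
((69.5, 274.5), (76.74944305419922, 48.771812438964844), 19.05770492553711) pad [ 488.30636742 -166.02320098  160.        ]
[[ 469. -198.  160.]
 [ 457. -155.  160.]
 [ 507. -134.  160.]
 [ 522. -178.  160.]]
```

```bash
python3 -m inch '[[0,0,0,-0.0935,0.3045,-0.04,1],[0,0,0,-0.0935,0.3045,-0.04,1],[0,0,0,-0.0935,0.3045,-0.04,1],[0,0,0,-0.0935,0.3045,-0.04,1],[0,0,0,-0.0935,0.3045,-0.04,1],[0,0,0,-0.0935,0.3045,-0.04,1],[0,0,0,-0.0935,0.3045,-0.04,1]]'
python3 - <<'E'
from h import *
s=r.get_state();im=camera("wrist")[:,:,::-1].copy();cv2.imwrite("pics/w3.png",im)
c=cam("wrist",s);print(s["tcp_pos"],s["ee_rot"],s["qpos"].round(2))
print("exp px",proj(c,(495.6,312,78)))
h=cv2.cvtColor(im,cv2.COLOR_BGR2HSV);m=cv2.inRange(h,np.array((18,120,70)),np.array((34,255,255)))
n,_,st,ce=cv2.connectedComponentsWithStats(m)
for i in range(1,n):
    if st[i][4]>60: print(ce[i],st[i],onz(c,*ce[i],78))
E
```

```text
clock: 5.45
tcp_pos: [495.4, 312.6, 210.2]
ee_rot: [-3.141, -0.0, 2.355]
ft_force: [0.1, -0.1, -0.0]
finger_gap: 1.0
finger_force: 0.0
[495.42144409 312.61053666 210.22342474] [-3.14077295e+00 -3.30093457e-04  2.35549603e+00] [0.56 0.24 0.02 1.34 0.   1.35]
exp px (np.float64(321.2660505707992), np.float64(194.3671951878653))
[318.34128878  82.19809069] [307  71  23  24 419] [431.03200115 373.52001978  78.        ]
[319.91891892 176.91891892] [299 171  42  20 111] [484.11149924 321.92200554  78.        ]
[319.40880503 195.88050314] [309 186  21  20 318] [495.43267927 309.94141361  78.        ]
[366.70833333 244.58928571] [351 239  39  23 168] [557.11910165 307.58281628  78.        ]
[372.27530364 263.52631579] [363 256  19  16 247] [574.5855377  298.37717231  78.        ]
[261.09574468 265.2287234 ] [239 259  39  22 188] [504.41955898 225.729898    78.        ]
[255.59322034 284.18644068] [247 276  18  17 236] [513.96106347 207.35907679  78.        ]
```

View pics/w3.png

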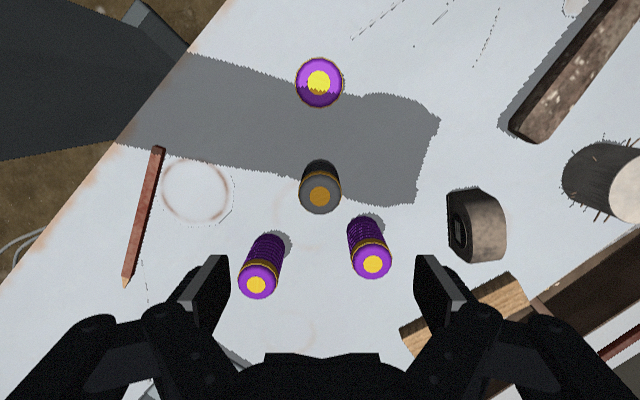

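The silencer's top is at (319,196), under the tool, and the purple ones are at (318,82), (372,263) and (256,284), clear of the closing line. Descend and grip.

```bash
python3 -m inch '[[0,0,0,0,-0.0025,-0.06,1],[0,0,0,0,-0.0025,-0.11,1],[0,0,0,0,-0.0025,-0.15,1],[0,0,0,0,-0.0025,-0.155,1],[0,0,0,0,-0.0025,-0.155,0.38],[0,0,0,0,-0.0025,-0.155,0.38],[0,0,0,0,-0.0025,-0.155,0.38],[0,0,0,0,-0.0025,-0.155,0.38]]' 60; python3 -m inch '[[0,0,0,0,0,0,0.3],[0,0,0,0,0,0,0.3],[0,0,0,0,0,0,0.3],[0,0,0,0,0,0,0.3]]' 60
```

```text
clock: 6.5
tcp_pos: [496.6, 310.4, 57.6]
ee_rot: [3.139, 0.001, 2.356]
ft_force: [-0.7, -1.9, 6.8]
finger_gap: 0.43
finger_force: 59.4
clock: 7.0
tcp_pos: [496.6, 310.4, 57.6]
ee_rot: [3.139, 0.001, 2.356]
ft_force: [-1.1, -1.3, 5.5]
finger_gap: 0.43
finger_force: 59.4
```

```bash
python3 -m inch '[[0,0,0,0,0,0.05,0.3],[0,0,0,0,0,0.1,0.3],[0,0,0,0,0,0.145,0.3],[0,0,0,0.018,-0.06,0.145,0.3],[0,0,0,0.036,-0.12,0.145,0.3],[0,0,0,0.054,-0.18,0.145,0.3],[0,0,0,0.072,-0.24,0.145,0.3],[0,0,0,0.0905,-0.3,0.145,0.3],[0,0,0,0.0905,-0.3,0.145,0.3],[0,0,0,0.0905,-0.3,0.145,0.3]]'
python3 - <<'E'
from h import *
s=r.get_state();print(s["tcp_pos"],s["ee_rot"])
a=camera("scene")[:,:,::-1][150:260,240:400];b=camera("top")[:,:,::-1][140:240,250:410]
cv2.imwrite("pics/h1.png",np.vstack([cv2.resize(x,(480,int(x.shape[0]*3)),interpolation=2) for x in(a,b)])[:600])
E
```

```text
clock: 8.25
tcp_pos: [586.1, 9.9, 200.8]
ee_rot: [3.141, -0.001, 2.356]
ft_force: [0.6, 0.4, -0.8]
finger_gap: 0.425
finger_force: 60.3
[586.08612489   9.92757326 200.81615012] [ 3.14130536e+00 -6.24333028e-04  2.35560225e+00]
```

View pics/h1.png

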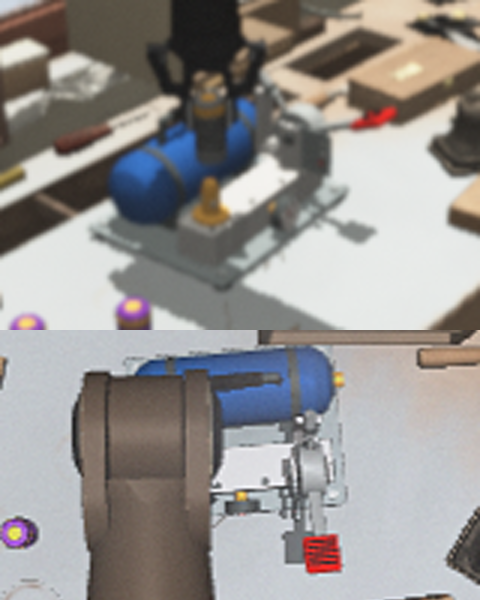

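The silencer hangs straight above the spigot: its bottom is at (210,160) and the spigot top at (210,183) in the crop. Lowering in steps.

```bash
python3 -m inch '[[0,0,0,0.001,0.0005,-0.02,0.3],[0,0,0,0.001,0.0005,-0.03,0.3],[0,0,0,0.001,0.0005,-0.036,0.3],[0,0,0,0.001,0.0005,-0.042,0.3],[0,0,0,0.001,0.0005,-0.047,0.3],[0,0,0,0.001,0.0005,-0.047,0.3]]'
```

```text
clock: 9.1
tcp_pos: [587.6, 10.5, 153.2]
ee_rot: [3.141, -0.0, 2.356]
ft_force: [3.5, -0.0, -3.5]
finger_gap: 0.424
finger_force: 60.1
```

```bash
python3 -m inch '[[0,0,0,0.0007,0,-0.005,0.3],[0,0,0,0.0007,0,-0.01,0.3],[0,0,0,0.0007,0,-0.015,0.3],[0,0,0,0.0007,0,-0.019,0.3],[0,0,0,0.0007,0,-0.023,0.3],[0,0,0,0.0007,0,-0.023,0.3]]'
```

```text
clock: 9.85
tcp_pos: [588.3, 10.4, 130.2]
ee_rot: [3.141, 0.0, 2.356]
ft_force: [3.8, -0.6, -2.1]
finger_gap: 0.422
finger_force: 60.2
```

```bash
python3 -m inch '[[0,0,0,0.0005,0,-0.002,0.3],[0,0,0,0.0005,0,-0.003,0.3],[0,0,0,0.0005,0,-0.003,0.3]]'; python3 -m inch '[[0,0,0,0,0,-0.001,0.3],[0,0,0,0,0,-0.002,0.3],[0,0,0,0,0,-0.002,0.3]]'
```

```text
clock: 10.22
tcp_pos: [588.5, 10.4, 127.6]
ee_rot: [-3.142, -0.0, 2.356]
ft_force: [1.6, -0.8, 4.6]
finger_gap: 0.426
finger_force: 60.7
clock: 10.6
tcp_pos: [588.6, 10.2, 127.5]
ee_rot: [3.141, 0.001, 2.356]
ft_force: [-1.5, -0.9, 14.0]
finger_gap: 0.427
finger_force: 61.7
```

It seated solidly at the predicted height (TCP 127.5, force rising to 14 N with no travel). Release and rise.

```bash
python3 -m inch '[[0,0,0,0,0,0,0.75],[0,0,0,0,0,0,0.75],[0,0,0,0,0,0,0.75],[0,0,0,0,0,0.05,0.75],[0,0,0,0,0,0.1,0.75],[0,0,0,0,0,0.1,0.75]]'
python3 - <<'E'
from h import *
s=r.get_state();w=camera("wrist")[:,:,::-1];c=cam("wrist",s)
a=camera("scene")[:,:,::-1][150:260,240:400]
cv2.imwrite("pics/h2.png",np.vstack([cv2.resize(a,(480,330),interpolation=2),cv2.resize(w,(480,300))[:270]]))
print(s["tcp_pos"],"exp top px",proj(c,(586.7,10.9,148)),"scene",proj(cam("scene"),(586.7,10.9,148)))
for n,im,h in(("wrist",w,148),("scene",camera("scene")[:,:,::-1],148)):
    m=cv2.inRange(cv2.cvtColor(im,cv2.COLOR_BGR2HSV),np.array((18,120,60)),np.array((34,255,255)));k,_,st,ce=cv2.connectedComponentsWithStats(m)
    print(n,[(ce[i].round(1),st[i][2:].tolist()) for i in range(1,k) if st[i][4]>7 and 230<ce[i][0]<400 and 150<ce[i][1]<260])
E
```

```text
clock: 11.35
tcp_pos: [590.0, 10.6, 229.5]
ee_rot: [3.137, 0.004, 2.357]
ft_force: [0.1, -0.6, -0.9]
finger_gap: 0.751
finger_force: 0.0
[589.98742738  10.55644234 229.47305002] exp top px (np.float64(317.9005836729003), np.float64(210.65059214861222)) scene (np.float64(309.87658903990564), np.float64(201.22228532704585))
wrist [(array([318.6, 169.3]), [48, 32, 405]), (array([319., 188.]), [51, 26, 207]), (array([320.5, 212.5]), [26, 24, 474]), (array([346., 208.]), [1, 11, 11]), (array([242.3, 216.4]), [17, 16, 151]), (array([310.2, 237.8]), [13, 11, 82])]
scene []
```

View pics/h2.png

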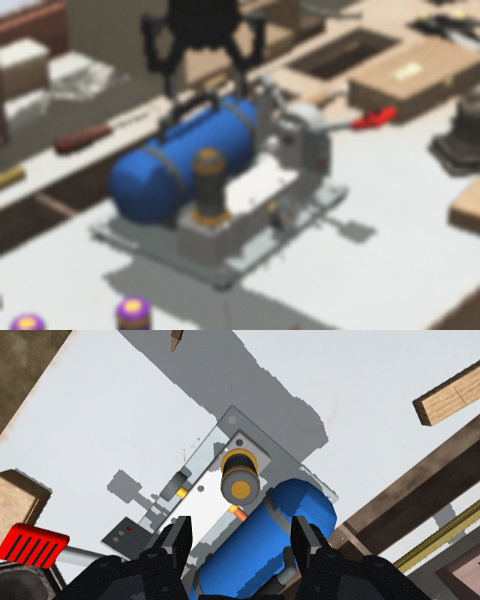

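The silencer stands upright on the spigot with its top at (210,153) in the crop, or scene (310,201), which matches the predicted home position of (309.9,201.2). I'll confirm by pressing its top with shut fingers.

```bash
python3 -m inch '[[0,0,0,-0.001,0,0,0],[0,0,0,-0.001,0,-0.02,0],[0,0,0,-0.001,0,-0.04,0],[0,0,0,-0.001,0,-0.055,0],[0,0,0,-0.001,0,-0.059,0],[0,0,0,-0.001,0,-0.061,0],[0,0,0,-0.001,0,-0.061,0]]'; python3 -m inch '[[0,0,0,0,0,-0.001,0],[0,0,0,0,0,-0.002,0],[0,0,0,0,0,-0.003,0],[0,0,0,0,0,-0.003,0]]'
```

```text
clock: 12.38
tcp_pos: [587.4, 10.0, 167.5]
ee_rot: [3.14, 0.002, 2.356]
ft_force: [-6.1, -1.8, 18.8]
finger_gap: 0.001
finger_force: 9.5
clock: 12.88
tcp_pos: [587.6, 10.0, 167.4]
ee_rot: [3.138, 0.004, 2.356]
ft_force: [-11.8, -1.4, 34.1]
finger_gap: -0.0
finger_force: 16.8
```

Confirmed home (tip at 148.4 mm under 34 N). Now to the lever.

```bash
python3 -m inch '[[0,0,0,0,0,0.04,0],[0,0,0,0,0,0.06,0],[0,0,0,-0.03,-0.05,0.06,0],[0,0,0,-0.06,-0.1,0.06,0],[0,0,0,-0.09,-0.15,0.06,0],[0,0,0,-0.104,-0.178,0.06,0],[0,0,0,-0.104,-0.178,0.06,0],[0,0,0,-0.104,-0.178,0.06,0]]'
python3 - <<'E'
from h import *
s=r.get_state();w=camera("wrist")[:,:,::-1];c=cam("wrist",s);S=camera("scene")[:,:,::-1];a=S[150:260,270:430]
cv2.imwrite("pics/h3.png",np.vstack([cv2.resize(a,(480,330),interpolation=2),cv2.resize(w,(480,300))[:270]]))
print(s["tcp_pos"],s["ee_rot"],proj(c,(488,-167,160)))
m=cv2.inRange(cv2.cvtColor(w,cv2.COLOR_BGR2HSV),np.array((0,170,90)),np.array((6,255,255)));q=max(cv2.findContours(cv2.morphologyEx(m,3,np.ones((7,7))),0,1)[0],key=cv2.contourArea);rc=cv2.minAreaRect(q);print(rc,onz(c,*rc[0],160))
E
```

```text
clock: 13.88
tcp_pos: [483.4, -167.2, 221.1]
ee_rot: [-3.141, -0.001, 2.356]
ft_force: [-0.3, -0.3, 0.9]
finger_gap: 0.003
finger_force: 0.0
[ 483.40952545 -167.2418395   221.0724474 ] [-3.14143976e+00 -1.08905969e-03  2.35631218e+00] (np.float64(326.84487306783524), np.float64(230.46734544990875))
((322.88385009765625, 229.4012908935547), (61.06943130493164, 71.08893585205078), 40.36453628540039) [ 485.71218537 -168.25876644  160.        ]
```

View pics/h3.png

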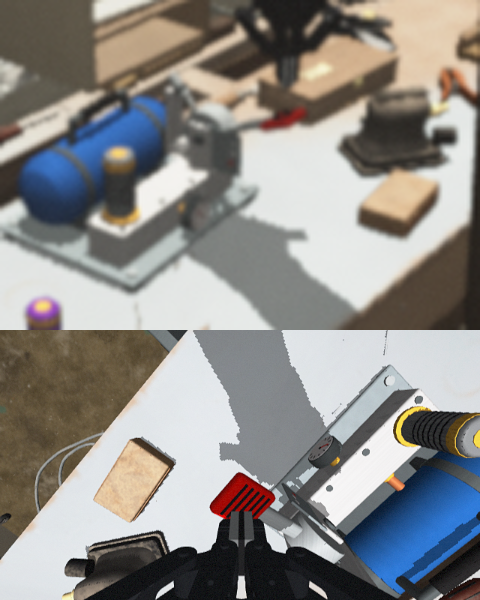

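The wrist view shows the shut fingertips over the red pad (pad centre (323,229) full-frame). The silencer is standing home on its collar. Press the lever down.

```bash
python3 -m inch '[[0,0,0,0,-0.001,-0.03,0],[0,0,0,0,-0.001,-0.045,0],[0,0,0,0,-0.001,-0.055,0],[0,0,0,0,-0.001,-0.065,0],[0,0,0,0,-0.001,-0.075,0],[0,0,0,-0.001,-0.001,-0.085,0],[0,0,0,-0.001,-0.001,-0.095,0],[0,0,0,-0.001,-0.001,-0.105,0],[0,0,0,-0.001,-0.001,-0.105,0]]'; python3 -m inch '[[0,0,0,0,0,-0.006,0],[0,0,0,0,0,-0.012,0],[0,0,0,0,0,-0.017,0],[0,0,0,0,0,-0.018,0],[0,0,0,0,0,-0.018,0]]'
```

```text
clock: 15.1
tcp_pos: [482.3, -168.1, 116.9]
ee_rot: [-3.14, -0.0, 2.358]
ft_force: [-5.4, -0.5, 10.8]
finger_gap: -0.003
finger_force: 5.5
clock: 15.72
tcp_pos: [484.7, -168.0, 100.3]
ee_rot: [3.139, 0.003, 2.358]
ft_force: [2.2, 1.3, 11.7]
finger_gap: -0.003
finger_force: 4.6
```

```bash
python3 -m inch '[[0,0,0,0,0,-0.002,0],[0,0,0,0,0,-0.004,0],[0,0,0,0,0,-0.004,0]]'; python3 -m inch '[[0,0,0,0,0,-0.002,0],[0,0,0,0,0,-0.003,0],[0,0,0,0,0,-0.003,0]]'
python3 - <<'E'
from h import *
w=camera("wrist")[:,:,::-1];S=camera("scene")[:,:,::-1];a=S[165:235,300:400]
cv2.imwrite("pics/h4.png",np.vstack([cv2.resize(a,(480,336),interpolation=2),cv2.resize(w[120:320,160:640],(480,200))]))
E
```

```text
clock: 16.1
tcp_pos: [485.3, -168.0, 96.6]
ee_rot: [3.138, 0.004, 2.358]
ft_force: [2.3, 0.8, 9.8]
finger_gap: 0.003
finger_force: 4.3
clock: 16.48
tcp_pos: [485.8, -168.0, 94.1]
ee_rot: [3.137, 0.005, 2.358]
ft_force: [3.3, 2.2, 11.4]
finger_gap: 0.004
finger_force: 5.0
```

View pics/h4.png

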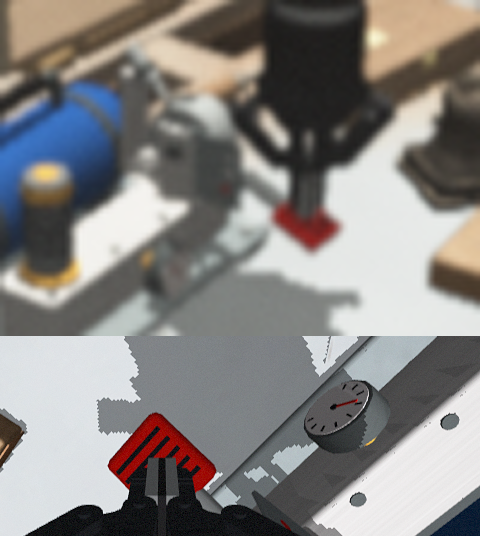

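The lever is pressed well below level with the fingertips on the pad, and the silencer is still home. Geometry gives a lever angle of about 0.78 to 0.83. One small check against the stop, then hand in.

```bash
python3 -m inch '[[0,0,0,-0.001,0,-0.0015,0],[0,0,0,-0.001,0,-0.0015,0],[0,0,0,-0.001,0,-0.0015,0],[0,0,0,-0.001,0,-0.0015,0]]'
```

```text
clock: 17.08
tcp_pos: [484.6, -168.2, 92.6]
ee_rot: [3.138, 0.005, 2.358]
ft_force: [3.1, 0.5, 11.2]
finger_gap: -0.002
finger_force: 5.2
```

```bash
python3 -c "
from bench import r
s=r.get_state();print(s['tcp_pos'],s['ft_force']);print(r.close_job())"
```

```text
[ 484.57040579 -168.24402537   92.57807953] [ 3.10547674  0.50467809 11.18993245]
the job is handed in; nothing more can be done
None
```

The silencer is home on the spigot's collar and the purge lever is held down in the third position, at about 0.80 rad by my geometry; I handed the job in at 17 s, but the hand-in returned no verdict.

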